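Start the exposure timer

ROBOT

A 7-joint arm with a two-finger parallel gripper is mounted at the origin on a cart in front of the work surface, level with it; the furniture and walls round the work are solid. World frame = base frame: x ahead of the robot, y to its left, z up, the work surface at z = 0. Lengths are in m, angles in rad, forces in N, time in s.
With the tool pointing down it reaches from about 0.425 to 0.95 m from the base axis. Payload 16.7 kg.
Tool frame: the origin (TCP) lies at the centre of the arm's flange, where the gripper is bolted on; the fingertips stand 199 mm ahead of it and the grasp point (between the pads) lies 180 mm ahead of it; z points along the fingers, x is the direction in which the jaws open and shut, and the axes are right-handed (so a half turn about z gives the same grasp; the last joint's range is limited). The gripper opens to 94 mm and grips with 3 to 60 N. Pads are 16 mm wide; open, the fingers measure 119 mm over their backs; the gripper's body (75 mm by 177 mm) begins 78 mm behind the grasp point.
Start: joints at [-1.361, 0.426, 0.074, 1.606, -0.034, 1.111, -0.067], TCP at [0.238, 0.632, 0.405] pointing down, gripper open.
Joint ranges: [-2.85, 2.85], [-0.5, 2.14], [-1.23, 1.37], [0.21, 2.46], [-1.02, 4.16], [0.16, 2.05], [-2.73, 2.73]. Speed limits (rad/s): [1.89, 1.89, 2.39, 2.39, 3.01, 3.01, 3.01].

INTERFACE

Orientations are given as a unit quaternion [x, y, z, w].
In Python, from plant import status, snapshot, job gives the robot as it stands.
- The arm moves only by the tool step_arm, never from a script. Its argument "targets" is a list of rows, each an object with "claw": the opening, from 0 (shut) to 1 (fully open); "offset": the shift along the tool's x, y, z in mm, a list of three; "twist": the turn about the tool's z in degrees. A call has 1 to 5 rows; each row is the pose to reach, as a shift and turn from the pose commanded when the call began, along the tool's axes at that moment; what a row does not reach only later rows make up. A row lasts 1/10 s, in which the tool goes at most 50 mm and 8.59 degrees, less where a joint would pass 70% of its speed; a pose out of reach is approached as far as the arm can. A call with a gripper value outside its range is refused whole. The fingers move at their own pace and stop on an object; "squeeze" is the grip in N (left out, the last holds). Time passes only in rows, so rows that repeat a pose let the fingers close. It gives the time, the measured TCP pose, the force and the opening at its end, in the units of the state.
- status.sense(): the state, without advancing time (a new reading comes with each control period).
- snapshot(name): name is "scene" or "top" or "wrist"; returns a dict with "img" (400x640x3 uint8, blue, green, red), "camera_matrix" (3x3 intrinsics, pixels), "eye" and "attitude" of the camera in the world. Camera axes: x right, y down, z forward; pixel columns grow to the right and rows downward; lengths in m; the calibration is good to about 2 mm. A picture is of the moment at which its call begins. There is no depth.
- job.finish_job(): hands the job in, once; it reports no verdict.
The state is a dict: "time_s": time; "qpos": joint angles; "joint_vel": joint speeds; "joint_efforts": joint torques, N m; "tcp_pos": TCP position; "tcp_rot": TCP orientation; "ft_force": force on the tool from outside, world axes, zero at the start; "wrist_torque": the same for the moment, N m; "width": finger opening in m.
Only numpy, scipy, OpenCV 4.12 (cv2) and the standard library are available. Lean on these libraries where they do the work, as an engineer would, in place of code of your own. Each camera call takes 0.05 s, during which the arm holds its last target.

TASK

Start an exposure on the timer with the closed fingertips: press the middle one of its three round keys well in to choose the time, let it come back up, then press the long bar key in front of the round ones well in to start, and draw back so that all keys are up again. Press lightly, and do not press the two outer round keys. Grasp nothing: the timer must not be shifted or lifted, and the film cans, loupe, dropper bottles and other small things round it stay where they are.

Things in the scene. Friction and masses are not known exactly. Their poses are not given: they have to be found in the camera images.
- timer: exposure timer: loose low box of 0.6 to 1.3 kg on rubber feet, 130 (x) x 190 (y) mm, dark flat top panel 42 mm above the bench. Origin: centre of its underside; -x front (side of the long bar key), +x back (side of the display window, standing up 3 mm), +y its left. Three equal round keys in a row across the middle, 55 mm apart; one long bar key 25 mm in front of them
- key_left_top (a point): centre of the upper face of the left-hand round key (grey disc, 24 mm across, at rest its face is 9 mm above the top panel, 51 mm above the bench); moves down with the key
- key_mid_top (a point): centre of the upper face of the middle round key (grey disc, 24 mm across, at rest its face is 9 mm above the top panel, 51 mm above the bench); moves down with the key
- key_right_top (a point): centre of the upper face of the right-hand round key (grey disc, 24 mm across, at rest its face is 9 mm above the top panel, 51 mm above the bench); moves down with the key
- bar_top (a point): centre of the upper face of the long bar key (grey, 80 mm along the timer's y, 20 mm along its x; at rest its face is 9 mm above the top panel, 51 mm above the bench); moves down with the key
- key_left (a joint): how far the left-hand round key is pressed in, m: 0 up, 0.006 fully down; sprung, 1 N to start moving, 3.2 N at 0.003, 5.3 N fully down; springs back up when let go
- key_mid (a joint): how far the middle round key is pressed in, m: 0 up, 0.006 fully down; sprung, 1 N to start moving, 3.2 N at 0.003, 5.3 N fully down; springs back up when let go
- key_right (a joint): how far the right-hand round key is pressed in, m: 0 up, 0.006 fully down; sprung, 1 N to start moving, 3.2 N at 0.003, 5.3 N fully down; springs back up when let go
- bar (a joint): how far the long bar key is pressed in, m: 0 up, 0.006 fully down; sprung, 1 N to start moving, 3.2 N at 0.003, 5.3 N fully down; springs back up when let go
- film_can_pale: pale film canister with cap, 34 mm across, 51 mm tall, left of the timer; loose, to be left alone; origin at the centre of its underside
- film_can_dark: dark film canister with cap, 34 mm across, 51 mm tall, right of the timer; loose, to be left alone; origin at the centre of its underside
- loupe: film loupe with clear foot, 42 mm across, 48 mm tall, in front of the timer; loose, to be left alone; origin at the centre of its underside
- lens_jar: enlarger lens in a screw jar, 54 mm across, 42 mm tall, left of the timer; loose, to be left alone; origin at the centre of its underside
- dropper_short: dropper bottle, 32 mm across, 89 mm tall, right of the timer; loose, to be left alone; origin at the centre of its underside
- dropper_tall: dropper bottle, 32 mm across, 96 mm tall, behind the timer's right half; loose, to be left alone; origin at the centre of its underside
- marker: felt marker lying in front of the timer, 15 x 122 x 18 mm, long along its y axis; loose, to be left alone; origin at the centre of its underside

How it is judged:
On the way, in this order (a step that is already met when the one before it is completed fails the run):
1. the middle round key is pressed in by more than 3 mm while the bar key is up (value of joint key_mid above 0.003 m and value of joint bar below 0.001 m and value of joint each of key_left, key_right below 0.0015 m), for 0.05 s.
2. the middle round key is up again, with no key pressed (value of joint each of key_left, key_mid, key_right, bar below 0.001 m), for 0.05 s.
3. the long bar key is pressed in by more than 3 mm while the middle round key is up (value of joint bar above 0.003 m and value of joint key_mid below 0.001 m and value of joint each of key_left, key_right below 0.0015 m), for 0.05 s.
At the end, for the whole second after the job is handed in: All four keys are up again (within 1 mm), the timer stands at rest and level within 20 mm of where it was, and each of the small things round it is within 15 mm of where it was (all of step 2 and distance of timer from where it was at the start of the episode below 0.02 m and angle between timer's own z axis and vertical below 0.05 rad and linear speed of timer below 0.01 m/s and distance of each of film_can_pale, film_can_dark, loupe, lens_jar, dropper_short, dropper_tall, marker from where it was at the start of the episode below 0.015 m); the robot touches nothing.
It fails at once if an outer round key is pressed in by more than 1.5 mm (value of joint any of key_left, key_right above 0.0015 m).
It fails at once if the timer is pushed with more than 20 N (contact force between any of the fingers, the arm and timer above 20 N).
It fails at once if the timer is shifted by more than 20 mm or lifted by more than 8 mm (distance of timer from where it was at the start of the episode above 0.02 m or height (world z) of timer above 0.008 m).
It fails at once if a small thing beside the timer is moved by more than 15 mm (distance of any of film_can_pale, film_can_dark, loupe, lens_jar, dropper_short, dropper_tall, marker from where it was at the start of the episode above 0.015 m).
It also fails if it takes over 40 s, if anything falls off the work surface, if the arm or the gripper's body presses on something with over 40 N, if the wrist force passes 120 N, or if a joint passes its speed limit or range.

## Working session

There is one attempt and no reset: what is moved stays moved. The work goes in short steps, Python scripts to look and compute and a tool call to move; the robot and the scene stay as the last step left them, time stands still between calls to the robot, and variables do not carry over. Pictures are saved under pics/ and viewed, and the job is handed in when it is done.

Besides the shell and the picture viewer there is one more tool, called as name(argument=value, ...), one argument or row to a line, values as JSON. step_arm: Moves the arm, as the interface text tells. Its arguments: {"type":"object","properties":{"targets":{"type":"array","items":{"type":"object","properties":{"claw":{"type":"number"},"offset":{"type":"array","items":{"type":"number"}},"twist":{"type":"number"}}}},"squeeze":{"type":"number"}},"required":["targets"]}

```bash
mkdir -p pics; python3 - <<'E'
from plant import status, snapshot
import cv2,pickle
s=status.sense(); print({k:s[k] for k in('time_s','tcp_pos','tcp_rot','ft_force','width')})
for n in('scene','top','wrist'):
    d=snapshot(n); cv2.imwrite(f'pics/{n}0.png',d['img']); pickle.dump(d,open(f'{n}0.pkl','wb')); print(n,d['camera_matrix'],d['eye'],d['attitude'])
E
```

```text
{'time_s': 0.0, 'tcp_pos': array([0.23762158, 0.63159701, 0.40399337]), 'tcp_rot': array([ 8.22241368e-01,  5.69138594e-01, -4.93842287e-04,  3.85165062e-04]), 'ft_force': array([-0.57361187,  0.13186143,  0.24089008]), 'width': 0.09377122538757043}
scene [[388.36611474   0.         317.00619935]
 [  0.         388.36611474 204.95323054]
 [  0.           0.           1.        ]] [ 0.08387991 -0.12789455  0.70193499] [ 0.84286075 -0.41214798  0.1439755  -0.31462812]
top [[379.37833513   0.         318.32703866]
 [  0.         379.37833513 200.50405176]
 [  0.           0.           1.        ]] [0.33646891 0.23352838 0.91055637] [ 0.75020488 -0.65321592  0.06964544 -0.07517381]
wrist [[340.74082776   0.         320.64839853]
 [  0.         340.74082776 199.87376824]
 [  0.           0.           1.        ]] [0.17407329 0.65540751 0.38395372] [0.81609971 0.56514887 0.06852969 0.09945696]
```

View pics/scene0.png

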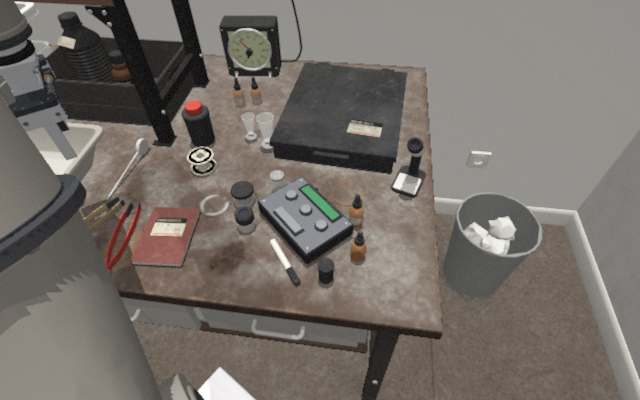

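View pics/top0.png

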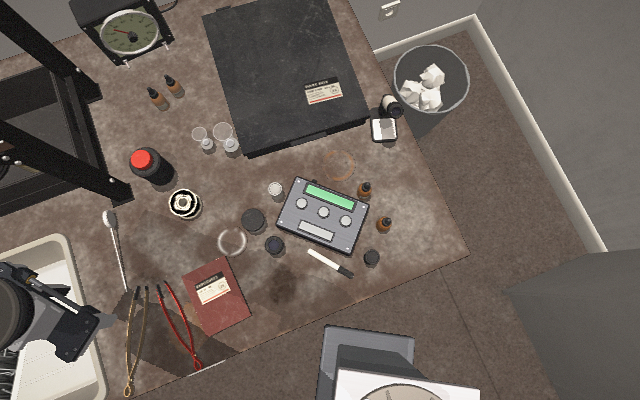

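View pics/wrist0.png

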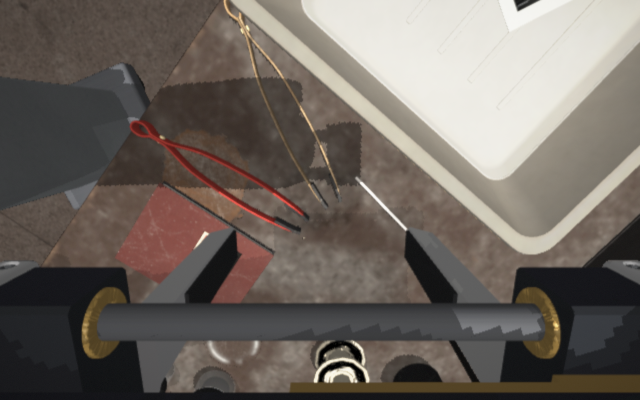

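The top view shows the keys at about (302,203), (323,212) and (346,221), and the bar at about (316,231). I'll zoom in on both views to refine these.

```bash
cat > h.py <<'E'
import numpy as np
from scipy.spatial.transform import Rotation as R
def ray(d,u,v):
    K=np.array(d['camera_matrix']); r=np.linalg.solve(K,[u,v,1.]); return np.array(d['eye']),R.from_quat(d['attitude']).apply(r)
def at(d,u,v,z):
    e,r=ray(d,u,v); return e+r*(z-e[2])/r[2]
def proj(d,P):
    p=np.array(d['camera_matrix'])@R.from_quat(d['attitude']).inv().apply(np.array(P)-d['eye']); return p[:2]/p[2]
E
python3 - <<'E'
import pickle,cv2
from h import *
t=pickle.load(open('top0.pkl','rb'));s=pickle.load(open('scene0.pkl','rb'))
for uv in((302,203),(323,212),(346,221),(316,231)):
    P=at(t,*uv,.051);print(P,proj(s,P))
cv2.imwrite('pics/tz.png',cv2.resize(t['img'][165:265,260:390],None,fx=6,fy=6,interpolation=cv2.INTER_CUBIC)[:600,:780])
cv2.imwrite('pics/sz.png',cv2.resize(s['img'][170:270,245:375],None,fx=6,fy=6,interpolation=cv2.INTER_CUBIC)[:600,:780])
E
```

```text
[0.50339519 0.2892285  0.051     ] [291.70636984 194.42028268]
[0.48917706 0.23833007 0.051     ] [305.1249201 208.7590821]
[0.47571945 0.18335556 0.051     ] [321.20457337 224.78399724]
[0.44347943 0.2482109  0.051     ] [288.00141806 219.62098258]
```

View pics/tz.png

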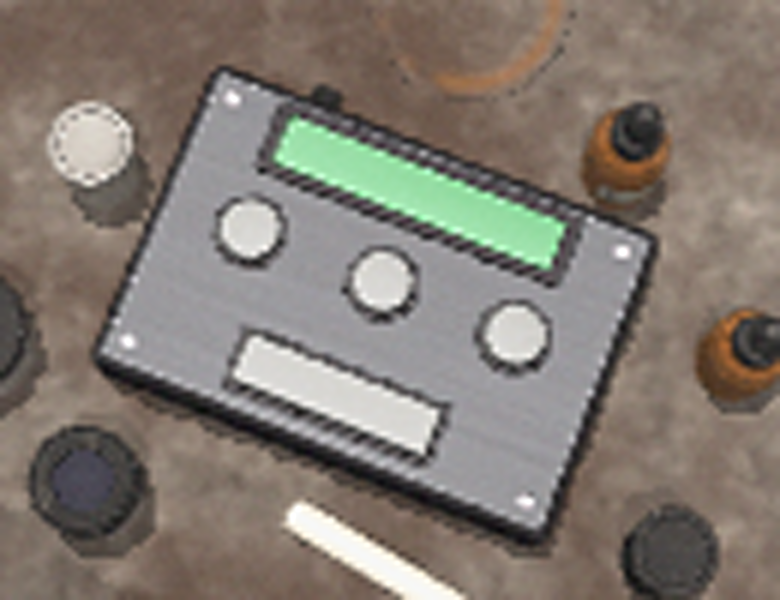

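View pics/sz.png

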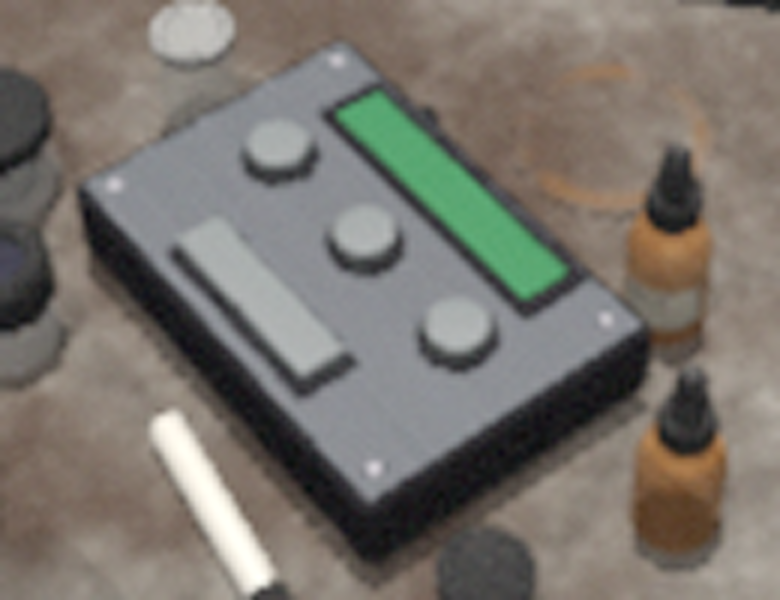

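```bash
python3 - <<'E'
import pickle
from h import *
from plant import status
t=pickle.load(open('top0.pkl','rb'));s=pickle.load(open('scene0.pkl','rb'))
tp={'L':(250,229),'M':(381,281),'Rr':(514,334),'B':(337,395)}
sp={'L':(281,149),'M':(365,237),'Rr':(458,330),'B':(262,298)}
P={}
for k in tp:
    a=(260+tp[k][0]/6-.4,165+tp[k][1]/6-.4); b=(245+sp[k][0]/6-.4,170+sp[k][1]/6-.4)
    A=at(t,*a,.051);B=at(s,*b,.051)
    e1,r1=ray(t,*a);e2,r2=ray(s,*b);M=np.c_[r1,-r2];q=np.linalg.lstsq(M,e2-e1,rcond=None)[0]
    print(k,A.round(4),B.round(4),'z tri',((e1+q[0]*r1)+(e2+q[1]*r2))[2]/2); P[k]=(A+B)/2
v=P['L']-P['Rr'];print(np.linalg.norm(v),np.degrees(np.arctan2(v[1],v[0])),np.linalg.norm(P['M']-P['B']))
c=(P['L']+P['M']+P['Rr'])/3; print(c, (P['M']-P['B'])@v/np.linalg.norm(v))
st=status.sense();r=R.from_quat(st['tcp_rot']);print(r.as_matrix().round(4))
for k in('M','B'):print(k,P[k],r.inv().apply(P[k]-(st['tcp_pos']+r.apply([0,0,.199])))*1000)
E
```

```text
L [0.5037 0.291  0.051 ] [0.503  0.2897 0.051 ] z tri 0.048980842215633535
M [0.4905 0.2383 0.051 ] [0.4888 0.2372 0.051 ] z tri 0.04836458772636526
Rr [0.4772 0.1852 0.051 ] [0.4758 0.1841 0.051 ] z tri 0.04849212383477991
B [0.4447 0.2489 0.051 ] [0.4446 0.2484 0.051 ] z tri 0.05028459516124989
0.10903716074961478 75.72661187029978 0.04636127112909052
[0.48983008 0.2375793  0.051     ] 0.0005193378002129825
[[ 3.521e-01  9.360e-01 -3.000e-04]
 [ 9.360e-01 -3.521e-01 -9.000e-04]
 [-9.000e-04  0.000e+00 -1.000e+00]]
M [0.48967804 0.23772904 0.051     ] [-279.60380577  374.60445454  154.43201914]
B [0.4446227  0.24865534 0.051     ] [-285.24274214  328.58739414  154.43516189]
```

step_arm(
  targets=[
    {"claw":0,"offset":[-25,33,0],"twist":0},
    {"claw":0,"offset":[-50,67,0],"twist":0},
    {"claw":0,"offset":[-75,100,0],"twist":0},
    {"claw":0,"offset":[-100,134,0],"twist":0},
    {"claw":0,"offset":[-125,167,0],"twist":0},
  ],
  squeeze=5,
)

```text
time_s: 0.65
tcp_pos: [0.3507, 0.4543, 0.4046]
tcp_rot: [0.822, 0.569, -0.0, 0.0]
ft_force: [1.5, 0.2, -0.5]
width: 0.0575
```

step_arm(
  targets=[
    {"claw":0,"offset":[-25,33,0],"twist":0},
    {"claw":0,"offset":[-50,67,0],"twist":0},
    {"claw":0,"offset":[-75,100,0],"twist":0},
    {"claw":0,"offset":[-100,134,0],"twist":0},
    {"claw":0,"offset":[-125,167,0],"twist":0},
  ],
)

```text
time_s: 1.15
tcp_pos: [0.4629, 0.2785, 0.4047]
tcp_rot: [0.822, 0.569, -0.0, -0.0]
ft_force: [0.9, -0.5, -1.2]
width: 0.0176
```

step_arm(
  targets=[
    {"claw":0,"offset":[-15,20,0],"twist":-3},
    {"claw":0,"offset":[-29.6,40.6,0],"twist":-6.3},
    {"claw":0,"offset":[-29.6,40.6,20],"twist":-6.3},
    {"claw":0,"offset":[-29.6,40.6,60],"twist":-6.3},
    {"claw":0,"offset":[-29.6,40.6,60],"twist":-6.3},
  ],
)

```text
time_s: 1.65
tcp_pos: [0.4886, 0.2374, 0.341]
tcp_rot: [0.79, 0.613, -0.003, -0.0]
ft_force: [-0.1, 0.3, 0.3]
width: 0.0004
```

```bash
cat > look.py <<'E'
import sys,cv2,pickle
from h import *
from plant import status,snapshot
st=status.sense();r=R.from_quat(st['tcp_rot']);p=st['tcp_pos'];tip=p+r.apply([0,0,.199])
print(st['time_s'],'tip',tip,'F',st['ft_force'],'w',st['width'],r.as_matrix().round(3)[:,0])
for k,T in(('M',[.4897,.2377,.051]),('B',[.4446,.2487,.051])):print(k,(r.inv().apply(np.array(T)-tip)*1000).round(1))
n=sys.argv[1]
for c in sys.argv[2:]:
    d=snapshot(c);pickle.dump(d,open(f'{c}{n}.pkl','wb'))
    im=d['img']
    a=proj(d,tip)
    print(c,'tip px',a)
    if c=='wrist': z=im
    else:
        u,v=proj(d,[.49,.238,.08]).astype(int); z=cv2.resize(im[max(v-60,0):v+60,u-80:u+80],None,fx=5,fy=5,interpolation=cv2.INTER_CUBIC); print('crop',u-80,max(v-60,0))
    cv2.imwrite(f'pics/{c}{n}.png',z)
E
python3 look.py 1 top scene wrist
```

```text
1.65 tip [0.48757042 0.23665619 0.14203923] F [-0.1422616   0.27528312  0.27884131] w 0.00035601216803490376 [ 0.247  0.969 -0.005]
M [ 2.   2.2 91. ]
B [  1.5 -44.2  91.2]
top tip px [324.50805485 205.19033269]
crop 243 149
scene tip px [303.44947949 180.50088718]
crop 224 139
wrist tip px [317.75800298 235.98551633]
```

View pics/scene1.png

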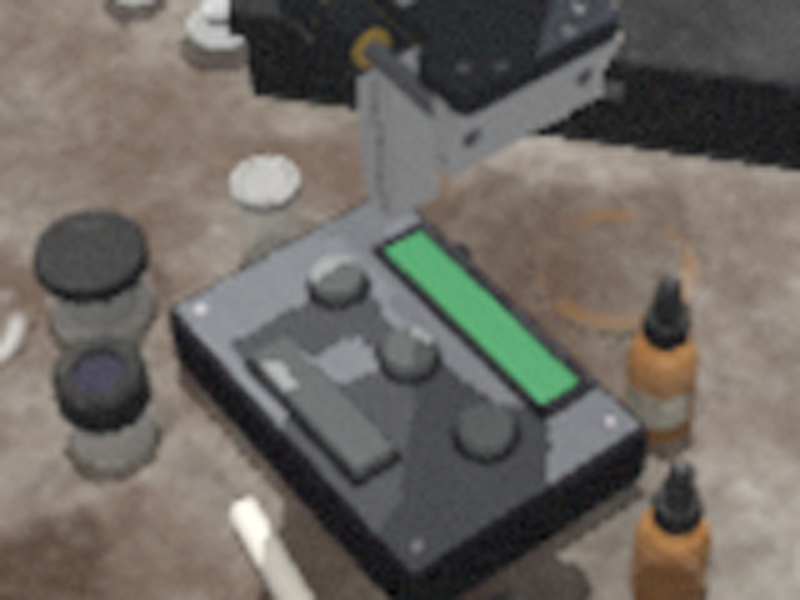

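View pics/wrist1.png

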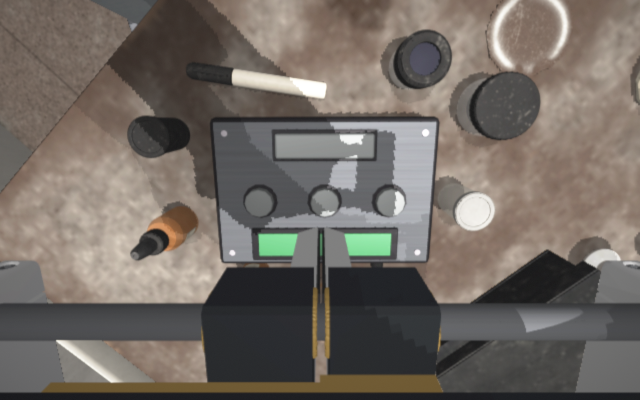

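step_arm(
  targets=[
    {"claw":0,"offset":[0,0,25],"twist":0},
    {"claw":0,"offset":[0,0,50],"twist":0},
    {"claw":0,"offset":[0,0,70],"twist":0},
    {"claw":0,"offset":[0,0,80],"twist":0},
    {"claw":0,"offset":[0,0,80],"twist":0},
  ],
)

```text
time_s: 2.3
tcp_pos: [0.4899, 0.2384, 0.2649]
tcp_rot: [0.79, 0.614, -0.0, -0.0]
ft_force: [0.3, 0.4, 0.4]
width: 0.0001
```

```bash
python3 look.py 2 top scene wrist
```

```text
2.3 tip [0.48986684 0.2383239  0.06587084] F [0.2895019  0.38141922 0.39671372] w 0.00013446970402023758 [ 0.247  0.969 -0.   ]
M [-0.6 -0.  14.9]
B [ -1.1 -46.4  14.9]
top tip px [323.16430687 210.5581465 ]
crop 243 149
scene tip px [305.05482623 204.14591122]
crop 224 139
wrist tip px [320.12032019 239.49901693]
```

View pics/scene2.png

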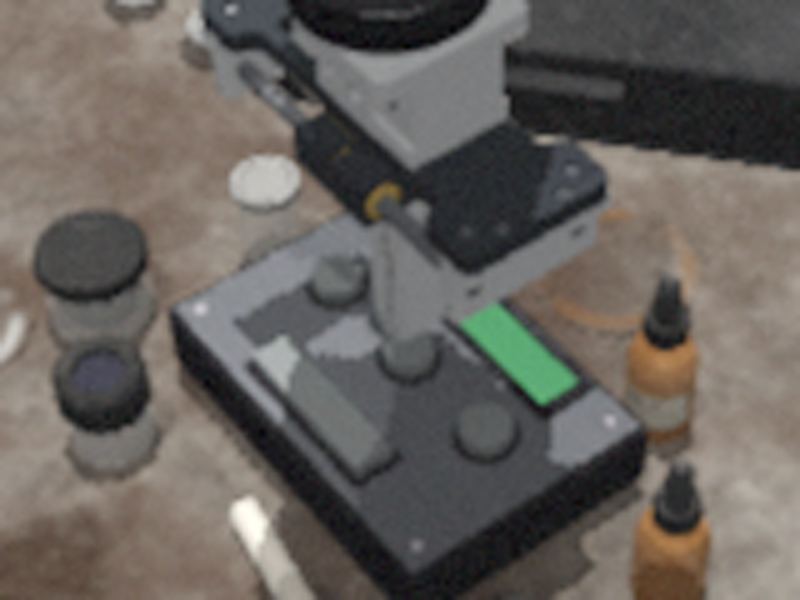

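View pics/wrist2.png

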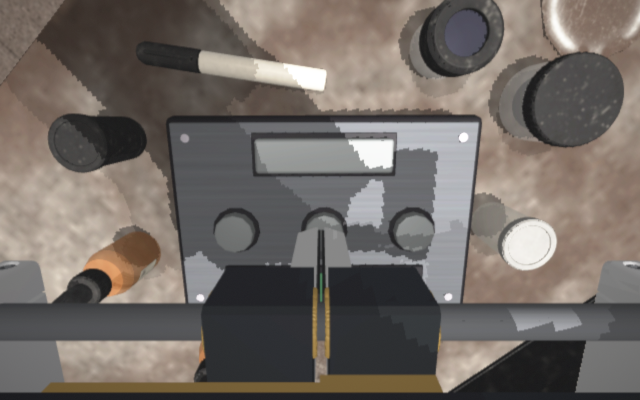

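The closed tips sit over the middle key, 15 mm above it and within 2 mm sideways. I'll go down slowly and watch the force.

step_arm(
  targets=[
    {"claw":0,"offset":[1,0,6],"twist":0},
    {"claw":0,"offset":[1,0,11],"twist":0},
    {"claw":0,"offset":[1,0,14],"twist":0},
    {"claw":0,"offset":[1,0,16],"twist":0},
    {"claw":0,"offset":[1,0,16],"twist":0},
  ],
)

```text
time_s: 2.95
tcp_pos: [0.49, 0.2392, 0.2485]
tcp_rot: [0.79, 0.613, -0.0, -0.0]
ft_force: [-1.1, 0.4, 3.0]
width: 0.0005
```

step_arm(
  targets=[
    {"claw":0,"offset":[0,0,1],"twist":0},
    {"claw":0,"offset":[0,0,2],"twist":0},
    {"claw":0,"offset":[0,0,3],"twist":0},
    {"claw":0,"offset":[0,0,3],"twist":0},
    {"claw":0,"offset":[0,0,3],"twist":0},
  ],
)

```text
time_s: 3.45
tcp_pos: [0.49, 0.2391, 0.2457]
tcp_rot: [0.79, 0.613, -0.0, -0.0]
ft_force: [-2.2, 0.7, 4.1]
width: 0.0006
```

```bash
python3 look.py 3 scene
```

```text
3.45 tip [0.49000452 0.23913603 0.04671042] F [-2.24794552  0.74559047  4.0556252 ] w 0.0006285052775160161 [ 0.247  0.969 -0.   ]
M [-1.5  0.1 -4.3]
B [ -2.  -46.4  -4.3]
scene tip px [305.15820633 209.61121991]
crop 224 139
```

View pics/scene3.png

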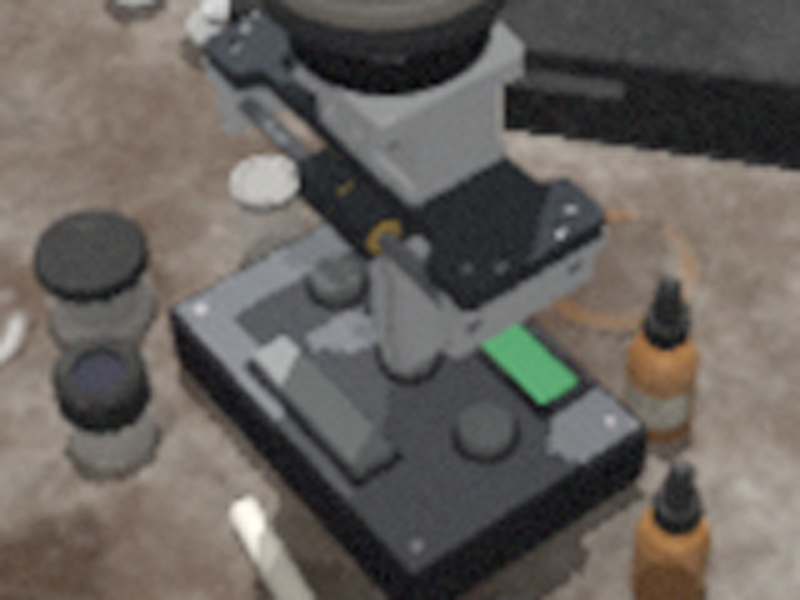

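step_arm(
  targets=[
    {"claw":0,"offset":[0,0,0.7],"twist":0},
    {"claw":0,"offset":[0,0,1.2],"twist":0},
    {"claw":0,"offset":[0,0,1.2],"twist":0},
  ],
)

```text
time_s: 3.8
tcp_pos: [0.49, 0.2391, 0.2445]
tcp_rot: [0.79, 0.613, -0.0, -0.0]
ft_force: [-3.9, -0.9, 6.6]
width: 0.0007
```

The force reads 6.6 N, so the key is essentially fully down. Next I'll lift clear and move over the bar.

step_arm(
  targets=[
    {"claw":0,"offset":[0,0,-4],"twist":0},
    {"claw":0,"offset":[0,0,-12],"twist":0},
    {"claw":0,"offset":[0,0,-22],"twist":0},
    {"claw":0,"offset":[0,0,-22],"twist":0},
  ],
)

```text
time_s: 4.2
tcp_pos: [0.4905, 0.2392, 0.268]
tcp_rot: [0.79, 0.613, 0.001, 0.0]
ft_force: [-0.6, 0.2, -1.0]
width: 0.0002
```

step_arm(
  targets=[
    {"claw":0,"offset":[-1,-15,0],"twist":0},
    {"claw":0,"offset":[-2,-30,0],"twist":0},
    {"claw":0,"offset":[-2,-46.4,0],"twist":0},
    {"claw":0,"offset":[-2,-46.4,0],"twist":0},
    {"claw":0,"offset":[-2,-46.4,0],"twist":0},
  ],
)

```text
time_s: 4.7
tcp_pos: [0.444, 0.249, 0.2666]
tcp_rot: [0.789, 0.614, 0.0, -0.0]
ft_force: [0.1, -0.6, 0.8]
width: 0.0002
```

```bash
python3 look.py 4 scene wrist
```

```text
4.7 tip [0.44402647 0.24908434 0.06759218] F [ 0.06442566 -0.57221511  0.84294516] w 0.00017663487638270746 [0.246 0.969 0.   ]
M [ 0.2 47.1 16.6]
B [-0.2  0.7 16.6]
scene tip px [287.28078239 214.37731372]
crop 224 139
wrist tip px [320.92557928 240.15164406]
```

View pics/scene4.png

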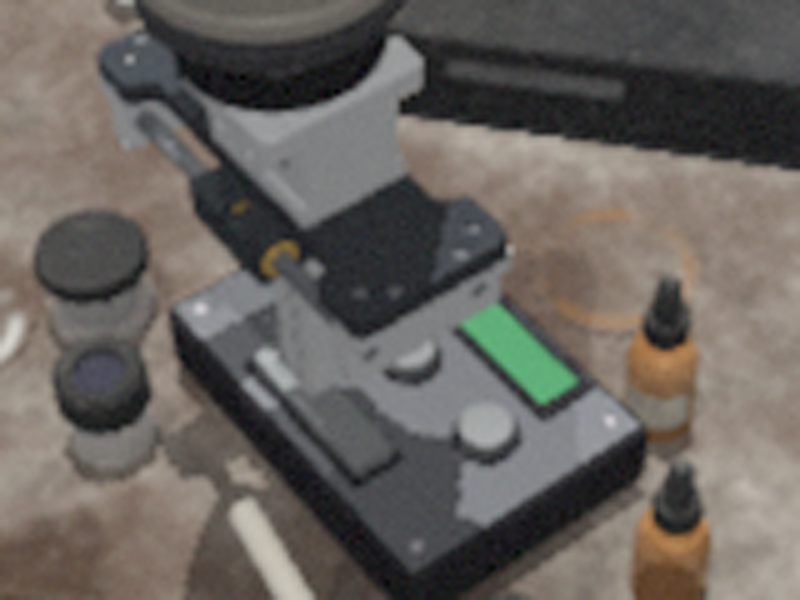

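View pics/wrist4.png

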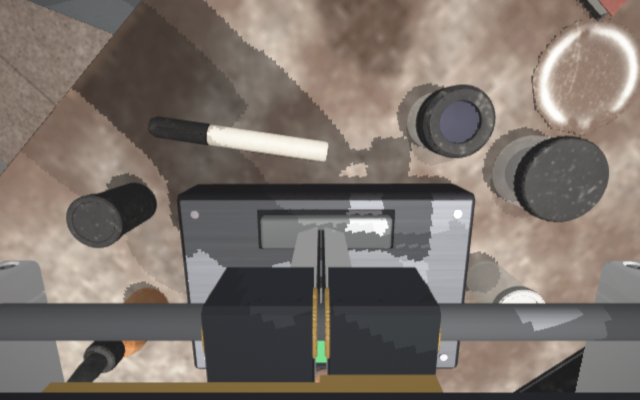

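The tips are over the bar centre, the middle key is up and the timer hasn't moved. The bar needs about 16.6 mm to contact plus 5.5 mm of press, so I'll do it in two stages.

step_arm(
  targets=[
    {"claw":0,"offset":[0,1,7],"twist":0},
    {"claw":0,"offset":[0,1,13],"twist":0},
    {"claw":0,"offset":[0,1,16],"twist":0},
    {"claw":0,"offset":[0,1,18],"twist":0},
    {"claw":0,"offset":[0,1,18],"twist":0},
  ],
)

```text
time_s: 5.3
tcp_pos: [0.4456, 0.2482, 0.2481]
tcp_rot: [0.79, 0.613, -0.0, 0.0]
ft_force: [0.3, -2.7, 2.3]
width: 0.0004
```

step_arm(
  targets=[
    {"claw":0,"offset":[0,0,1],"twist":0},
    {"claw":0,"offset":[0,0,2],"twist":0},
    {"claw":0,"offset":[0,0,2.7],"twist":0},
    {"claw":0,"offset":[0,0,2.7],"twist":0},
  ],
)

```text
time_s: 5.7
tcp_pos: [0.4456, 0.2483, 0.2458]
tcp_rot: [0.79, 0.613, -0.0, 0.0]
ft_force: [-0.5, -3.9, 4.7]
width: 0.0005
```

step_arm(
  targets=[
    {"claw":0,"offset":[0,0,0.7],"twist":0},
    {"claw":0,"offset":[0,0,1.2],"twist":0},
    {"claw":0,"offset":[0,0,1.2],"twist":0},
  ],
)

```text
time_s: 6.0
tcp_pos: [0.4456, 0.2483, 0.2446]
tcp_rot: [0.79, 0.613, -0.0, 0.0]
ft_force: [-0.3, -4.4, 5.3]
width: 0.0006
```

```bash
python3 look.py 5 scene
```

```text
6.0 tip [0.44562027 0.24832854 0.04557021] F [-0.29678952 -4.39729912  5.25025658] w 0.0005894806306498396 [ 0.247  0.969 -0.   ]
M [ 0.6 45.3 -5.4]
B [ 0.1 -1.1 -5.4]
scene tip px [288.79843817 220.5402031 ]
crop 224 139
```

View pics/scene5.png

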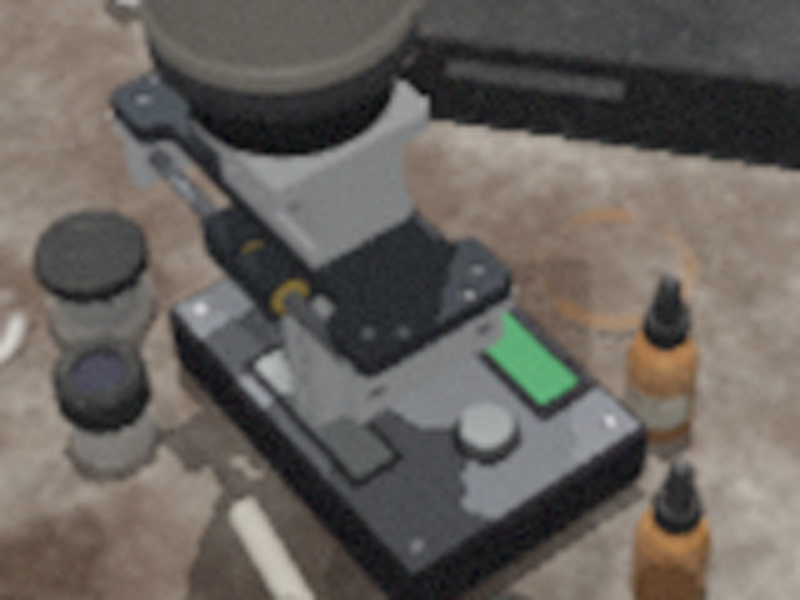

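The bar is visibly down, about 5.4 mm at 5.3 N. I'll draw back now.

step_arm(
  targets=[
    {"claw":0,"offset":[0,0,-4],"twist":0},
    {"claw":0,"offset":[0,0,-14],"twist":0},
    {"claw":0,"offset":[0,0,-40],"twist":0},
    {"claw":0,"offset":[0,0,-80],"twist":0},
    {"claw":0,"offset":[0,0,-120],"twist":0},
  ],
)

```text
time_s: 6.55
tcp_pos: [0.4452, 0.2485, 0.3664]
tcp_rot: [0.79, 0.614, -0.0, -0.0]
ft_force: [-0.3, 1.6, 0.0]
width: 0.0007
```

step_arm(
  targets=[
    {"claw":0,"offset":[0,0,-30],"twist":0},
    {"claw":0,"offset":[40,0,-30],"twist":0},
    {"claw":0,"offset":[80,0,-30],"twist":0},
    {"claw":0,"offset":[120,0,-30],"twist":0},
    {"claw":0,"offset":[120,0,-30],"twist":0},
  ],
)

```text
time_s: 7.05
tcp_pos: [0.4746, 0.3699, 0.3949]
tcp_rot: [0.788, 0.615, 0.001, -0.001]
ft_force: [-0.3, 0.4, 0.2]
width: 0.0007
```

step_arm(
  targets=[
    {"claw":0,"offset":[0,0,0],"twist":0},
    {"claw":0,"offset":[0,0,0],"twist":0},
    {"claw":0,"offset":[0,0,0],"twist":0},
  ],
)

```text
time_s: 7.35
tcp_pos: [0.4753, 0.3636, 0.395]
tcp_rot: [0.79, 0.613, 0.0, -0.0]
ft_force: [-0.1, -0.1, -0.2]
width: 0.0006
```

```bash
python3 look.py 6 top scene
```

```text
7.35 tip [0.47532238 0.36368237 0.19603204] F [-0.13749321 -0.05267261 -0.15971774] w 0.0006445648085039423 [0.248 0.969 0.   ]
M [-118.5   45.2  145. ]
B [-119.    -1.2  145. ]
top tip px [258.91112511 197.05442783]
crop 243 149
scene tip px [249.89694073 137.85856961]
crop 224 139
```

View pics/scene6.png

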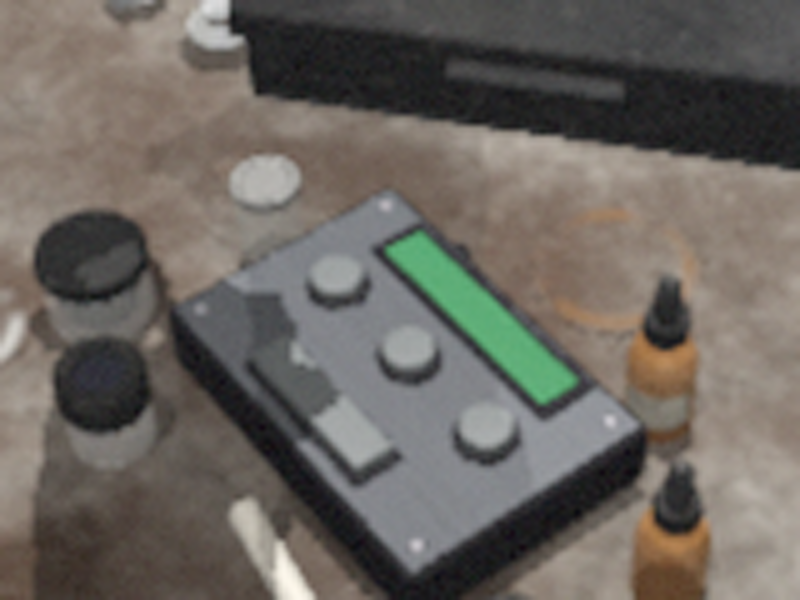

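View pics/top6.png

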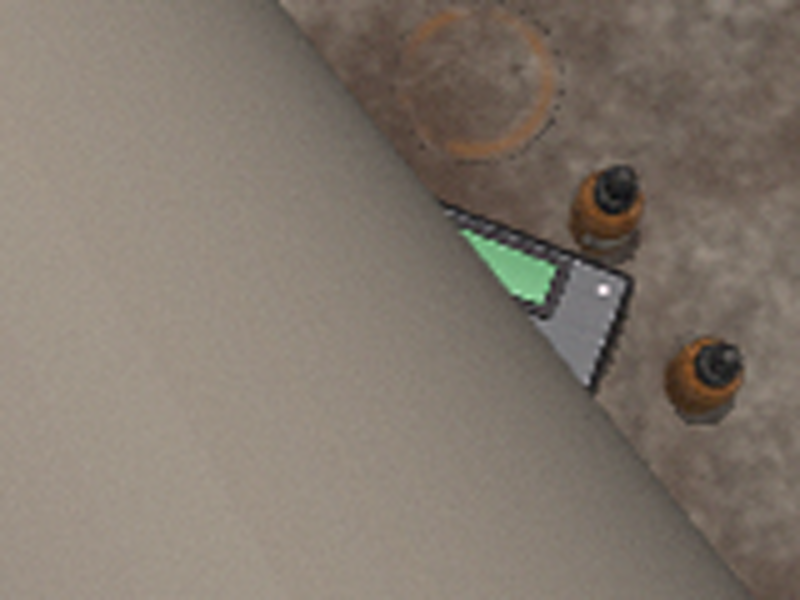

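All keys are up, the timer and nearby objects are where they were, and the arm is clear. I'll hand the job in.

```bash
python3 -c "
from plant import job
print(job.finish_job())"
```

```text
the job is handed in; nothing more can be done
None
```

I pressed the middle round key, let it come back up, then pressed the long bar key and drew the arm clear. I handed the job in at about 7.5 s; the hand-in gave no verdict.

| Key | Estimated depth | Highest reading |
|---|---|---|
| Middle round key | about 5.5 mm | 6.6 N vertical, about 7.7 N with the sideways push |
| Long bar key | about 5.4 mm | 5.3 N vertical, about 6.9 N with the sideways push |

- **Depths:** I worked these out from the measured fingertip height against the stated 51 mm key height, and the spring force roughly agrees. The force readings vary by about 0.5 N. At a shallower middle-key press the force rose only about 1 N where I expected 2 N, so I went a little deeper.
- **Sideways load:** each press also put about 4 N of sideways force on the timer, but it shows no visible shift.
- **Last checks:** the final scene picture shows all four keys up and the timer unmoved. The pale can, loupe, lens jar and both droppers look where they were. The visible part of the marker also looks in place. The dark can was outside the last close-up, so I did not recheck it, but the gripper stayed above it throughout.
- **Limit of the checks:** the arm blocked most of the final top view, so those checks rest mainly on the scene camera. The wrist force was back to about zero.

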